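Return a metering valve to service: tag off, seat it, back off a quarter turn and hold

TASK

Put the bench valve back in service: lift the red lock-out tag up and off its hook and stand it, grip end up, in the yellow bin, before you touch the valve. Then turn the black winged thumbscrew clockwise until it seats, back it off a quarter turn, and finish there still gripping the wing so that it holds that setting. Do not knock the other things on the bench about.

Things in the scene. Friction and masses are not known exactly. Their poses are not given: they have to be found in the camera images.
- station: valve station, bolted down, yaw within 0.35: aluminium plate 140 (x) x 300 (y) x 12 mm; origin: centre of its underside. On it at (0, +75) mm a brass valve with a white dial (diameter 68, top 70 mm up; red mark = shut on the +x side, green mark = quarter turn open on the +y side); at (48, -10) a small gauge under 85 mm high; at y = -85 mm the tag hook.
- hook_seat (a point): top of the steel hook's bar where the tag hangs, 128 mm above the bench, at (0, -85, 128) mm in the station's frame; axes as the station's. The bar, 8 mm thick, runs level along x from a post at x = +45 mm to x = -28 mm, where its free end turns up, the tip 10 mm above the bar's top.
- tag: red rigid lock-out tag, 10 mm thick (x), 142 tall (z), about 80 g; origin: centre of its bottom edge. Panel 64 wide (y) to z = 56, window 30 wide from z = 56 to 90, crossbar 54 wide to 102, grip bar 30 wide to 142. It hangs with the window's upper edge on the hook, x along the station's x. To free it: raise it more than 10, less than 26 mm, then draw it at least 40 mm to the station's -x.
- tag_grip (a point): a point in the middle of the tag's grip bar, 126 mm above its bottom edge; pinch the 10 mm thickness here
- bin: the yellow tag bin, fixed: open-topped box 48 (x) x 96 (y) x 80 mm, walls 4 mm, floor 4 mm; origin at the centre of its underside, axes along its sides. A tag let go in it stands leaning on a wall.
- bin_mouth (a point): centre of the bin's open top, 80 mm above the bench
- wing: the black wing of the thumbscrew: a bar 46 mm long (its x), 12 mm thick (its y) and 34 mm high, with a white line on top towards +x; origin on the screw axis at the wing's underside, 90 mm above the bench; top at 124 mm. It does not rise or sink as it turns.
- wing_grip (a point): point on the screw axis, 22 mm above the wing's underside (112 mm above the bench), at the height to grip
- thumb (a joint): angle of the thumbscrew, rad: 0 = seated on its stop (wing along the station's x, white line at the red mark); grows anticlockwise seen from above, to 2.8; pi/2 = a quarter turn open (line at the green mark). Light friction (0.05 N m); stays where it is left. The wing's yaw is the station's yaw plus this angle.
- plug: brass plug, diameter 24, 28 mm high, standing loose on the station's plate near (-45, 0) mm; origin at the centre of its underside; leave alone
- driver: screwdriver with a red handle, 170 mm long, lying at the front left; leave alone
- mouse: grey computer mouse 100 x 60 x 26 mm at the front right; origin under its centre; leave alone
- fan: black cooling fan 25 x 80 x 80 mm standing at the back; origin under its centre; leave alone
- drive_box: dark finned motor drive box 85 x 130 x 38 mm at the back; origin under its centre; leave alone
- gauge_block: aluminium block 70 x 100 x 60 mm carrying a round digital gauge, 144 mm high in all, at the back left; origin under its centre; leave alone
There are look-alikes about, which are no part of the job. Of the things shaped like the tag, the red one is meant. There is more than one size of the bin; the one meant has the size given above.

How it is judged:
By the outcome, as a careful person would: the job done as asked, in the order asked, and still so for the second after the job is handed in, while the arm keeps its last pose, push and grip.
It also fails if it takes over 64 s, if anything falls off the work surface, if the arm or the gripper's body presses on something with over 40 N, if the wrist force passes 120 N, or if a joint passes its speed limit or range.

ROBOT

A 6-joint arm with a two-finger parallel gripper is mounted at the origin on the work surface. World frame = base frame: x ahead of the robot, y to its left, z up, the work surface at z = 0. Lengths are in m, angles in rad, forces in N, time in s.
With the tool pointing down it reaches from about 0.4 to 0.825 m from the base axis. Payload 7 kg.
Tool frame: the origin (TCP) lies at the very end of the fingers, on their centre line; the grasp point (between the pads) lies 19 mm behind it; z points along the fingers, y is the direction in which the jaws open and shut (so a half turn about z gives the same grasp; the last joint's range is limited). The gripper opens to 88 mm and grips with 3 to 60 N. Pads are 19 mm wide; open, the fingers measure 130 mm over their backs; the gripper's body (78 mm by 193 mm) begins 47 mm behind the grasp point.
Start: joints at [1.461, 0.359, 0.012, 0, -1.224, -0.288], TCP at [0.261, 0.622, 0.227] pointing down, gripper open.
Joint ranges: [-3.07, 3.07], [-1.43, 2.12], [-1.02, 1.25], [-3.03, 1.67], [-3.05, -0], [-3.03, 3.03]. Speed limits (rad/s): [2.39, 2.39, 3.01, 3.14, 3.14, 3.14].

INTERFACE

Orientations are given as [roll, pitch, yaw] about the fixed x, y, z axes, in that order (R = Rz(yaw) Ry(pitch) Rx(roll)).
In Python, from station import arm, eyes, job, outline_of gives the robot as it stands.
- The arm moves only by the tool apply_moves, never from a script. Its argument "moves" is a list of rows, each a list of 5 numbers: the opening, from -1 (shut) to 1 (fully open), then the shift along the tool's x, y, z in m, then the turn about the tool's z in rad. A call has 1 to 12 rows; each row shifts and turns the commanded pose from where the row before left it, along the tool's axes as they then stand; what a row does not reach is not made up. A row lasts 1/12 s, in which the tool goes at most 41.7 mm and 7.16 degrees, less where a joint would pass 70% of its speed; a pose out of reach is approached as far as the arm can. A call with a gripper value outside its range is refused whole. The fingers move at their own pace and stop on an object; "newtons" is the grip in N (left out, the last holds). Time passes only in rows, so rows that do not move let the fingers close. It gives the time, the measured TCP pose, the force and the opening at its end, in the units of the state.
- arm.get_state(): the state, without advancing time (a new reading comes with each control period).
- eyes.grab_frame(name): name is "scene" or "top"; returns a dict with "color" (400x640x3 uint8, red, green, blue), "z_map" (400x640 float32, m along the optical axis (not along the pixel's ray), 0 where there is no reading), "camera_matrix" (3x3 intrinsics, pixels), "extrinsics" (4x4, takes a point from camera to world coordinates). Camera axes: x right, y up, looking along -z (the intrinsics and any distortion apply to the point x, -y, -z); pixel columns grow to the right and rows downward; lengths in m; the calibration is good to about 2 mm. A picture is of the moment at which its call begins.
- job.job_done(): hands the job in, once; it reports no verdict.
Trained networks look in a picture, given as the dict that the camera call returned (one of the last four; its "shot" number tells which), for a name from the list of things; names that differ only in an ending like _2 or _b are one class to them, and where a whole thing is asked for, a point or a joint stands for the part that bears it (a point fixed in the world has none). Each returns a list of dicts, best first, with "score" (0 to 1); they miss things now and then, are a little off and sometimes report something else, mostly with a low value. They report only what shows in the picture. A call takes as long as a camera call. They do not tell look-alikes from the thing itself.
- outline_of(label, picture): "region" (400x640 bool, what is visible of it) and "extent" ([left, top, right, bottom] in pixels, round what is visible of it).
The state is a dict: "t": time; "q": joint angles; "qd": joint speeds; "joint_efforts": joint torques, N m; "eef_pos": TCP position; "ee_rot": TCP orientation; "force": force on the tool from outside, world axes, zero at the start; "moment": the same for the moment, N m; "width": finger opening in m.
Only numpy, scipy, OpenCV 4.12 (cv2) and the standard library are available. Lean on these libraries where they do the work, as an engineer would, in place of code of your own. Each camera call takes 0.05 s, during which the arm holds its last target.

## Working session

There is one attempt and no reset: what is moved stays moved. The work goes in short steps, Python scripts to look and compute and a tool call to move; the robot and the scene stay as the last step left them, time stands still between calls to the robot, and variables do not carry over. Pictures are saved under pics/ and viewed, and the job is handed in when it is done.

Besides the shell and the picture viewer there is one more tool, called after "Emit:" by a JSON object that holds its "method" and its "body". apply_moves: Moves the arm, as the interface text tells. Its arguments: {"type":"object","properties":{"moves":{"type":"array","items":{"type":"array","items":{"type":"number"}}},"newtons":{"type":"number"}},"required":["moves"]}

```bash
ls; mkdir -p pics; cat > h.py <<'E'
import numpy as np, cv2
from station import arm, eyes, job, outline_of
def save(f,n): cv2.imwrite('pics/'+n,f['color'][:,:,::-1])
def pts(f):
    z=f['z_map'];K=f['camera_matrix'];T=f['extrinsics']
    v,u=np.mgrid[0:400,0:640]
    x=(u-K[0,2])/K[0,0]*z; y=(v-K[1,2])/K[1,1]*z
    P=np.stack([x,-y,-z,np.ones_like(z)],-1)@T.T
    P=P[...,:3].copy(); P[z==0]=np.nan
    return P
E
python3 - <<'E'
from h import *
import pickle
for n in ('scene','top'):
    f=eyes.grab_frame(n); save(f,n+'0.png'); print(n,f.keys(),f['camera_matrix'].tolist(),np.round(f['extrinsics'],3).tolist(),[ (k,f[k]) for k in f if k not in('color','z_map','camera_matrix','extrinsics')])
    pickle.dump(f,open(n+'0.pkl','wb'))
    for l in ('station','tag','bin','wing','plug'):
        for o in outline_of(l,f): print(l,o['score'],o['extent'])
print(arm.get_state())
E
```

```text
pics
scene dict_keys(['color', 'z_map', 'camera_matrix', 'extrinsics', 'shot']) [[397.50811627492675, 0.0, 317.6438647581192], [0.0, 397.50811627492675, 198.4024437625626], [0.0, 0.0, 1.0]] [[-0.196, -0.803, 0.562, 1.146], [0.981, -0.159, 0.114, 0.124], [-0.002, 0.574, 0.819, 1.0], [0.0, 0.0, 0.0, 1.0]] [('shot', 1)]
station 0.89 [188.5, 190.3, 298.1, 237.4]
station 0.7 [198.0, 171.4, 227.7, 210.6]
tag 0.7 [158.3, 163.1, 185.6, 200.2]
tag 0.65 [193.9, 177.1, 226.7, 205.7]
bin 0.87 [357.4, 193.3, 385.5, 214.7]
bin 0.73 [346.3, 217.5, 383.0, 248.1]
wing 0.43 [257.6, 184.5, 275.1, 197.4]
plug 0.42 [242.1, 190.8, 248.6, 196.8]
top dict_keys(['color', 'z_map', 'camera_matrix', 'extrinsics', 'shot']) [[409.55658543705255, 0.0, 323.6391116749884], [0.0, 409.55658543705255, 195.33295874054937], [0.0, 0.0, 1.0]] [[-0.0, 0.996, -0.093, 0.429], [-1.0, -0.002, -0.017, -0.022], [-0.017, 0.093, 0.996, 1.515], [0.0, 0.0, 0.0, 1.0]] [('shot', 2)]
station 0.92 [341.7, 174.5, 426.2, 225.8]
station 0.5 [359.9, 200.4, 371.7, 202.8]
tag 0.63 [440.5, 200.3, 458.5, 214.5]
tag 0.45 [402.3, 186.8, 422.4, 198
[... 155 characters left out ...]
]
wing 0.55 [339.8, 175.4, 428.5, 224.6]
{'t': 0.6, 'q': array([ 1.46108479e+00,  3.58572392e-01,  1.18860688e-02, -2.96803245e-05,
       -1.22408979e+00, -2.88118159e-01]), 'qd': array([ 3.03109530e-04,  2.55055925e-04,  1.16713141e-03,  8.23533459e-04,
        5.73889896e-05, -1.42433727e-03]), 'joint_efforts': array([ 7.97503708e-04, -5.81990933e+01,  2.93180895e+01,  6.99978679e+00,
        1.24756343e-02, -2.38463952e-05]), 'eef_pos': array([0.26149355, 0.62225728, 0.22656768]), 'ee_rot': array([-3.14158121e+00,  3.25068392e-05, -3.97839778e-01]), 'force': array([ 0.31889959, -0.17830828, -0.09722475]), 'moment': array([0.04884013, 0.00916449, 0.03028366]), 'width': 0.0879416535420075}
```

```bash
python3 - <<'E'
import pickle,cv2
for n,(a,b,c,d) in dict(scene=(150,150,400,260),top=(240,110,480,260)).items():
    f=pickle.load(open(n+'0.pkl','rb'))
    cv2.imwrite(f'pics/{n}crop.png',cv2.resize(f['color'][b:d,a:c,::-1],None,fx=3.2,fy=3.2,interpolation=cv2.INTER_CUBIC))
E
```

```text
(no output)
```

View pics/scene0.png

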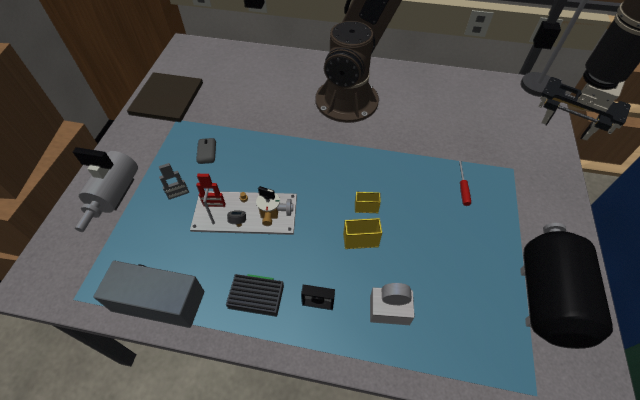

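View pics/top0.png

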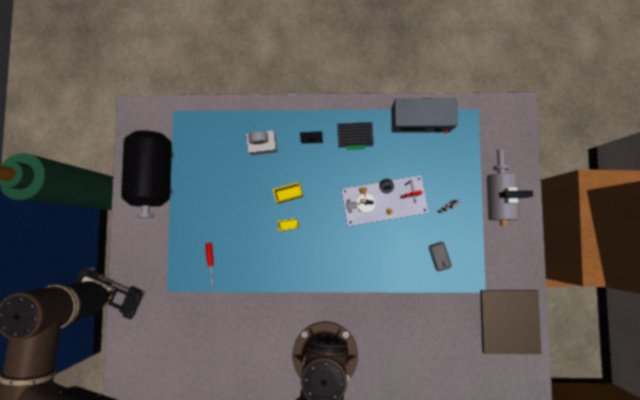

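View pics/scenecrop.png

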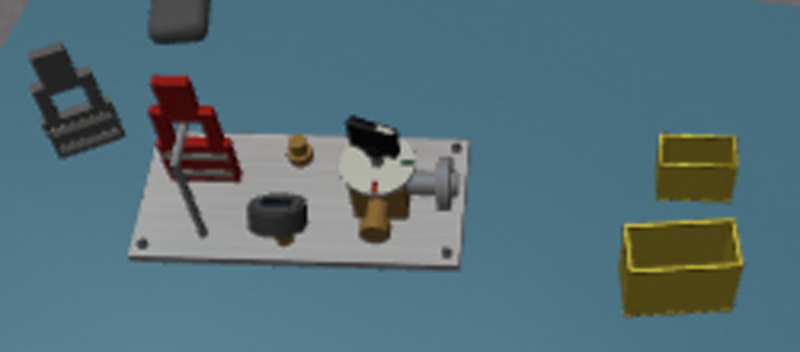

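View pics/topcrop.png

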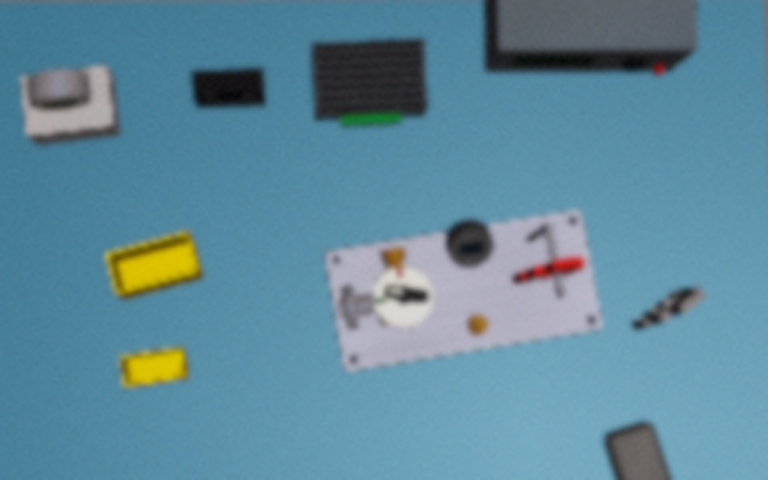

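```bash
python3 - <<'E'
from h import *
import pickle
F={n:pickle.load(open(n+'0.pkl','rb')) for n in('scene','top')}
for n,f in F.items():
    P=pts(f); c=f['color'].astype(int)
    hsv=cv2.cvtColor(f['color'],cv2.COLOR_RGB2HSV)
    print(n)
    box=(P[...,0]>.3)&(P[...,0]<.75)&(P[...,1]>-.5)&(P[...,1]<.25)
    y=((hsv[...,0]>22)&(hsv[...,0]<35)&(hsv[...,1]>150)&(hsv[...,2]>60)&box).astype(np.uint8)
    k,L,s,_=cv2.connectedComponentsWithStats(y)
    for i in range(1,k):
        if s[i,4]>60:
            Q=P[L==i]; Q=Q[~np.isnan(Q[:,0])]
            print('bin',s[i],Q.min(0).round(3),Q.max(0).round(3))
            T=Q[Q[:,2]>.07][:,:2].astype(np.float32)
            if len(T)>5: print('rim',cv2.minAreaRect(T))
            else: print(np.percentile(Q[:,2],[50,95,99]),cv2.minAreaRect(Q[:,:2].astype(np.float32)))
    # plate
    m=(abs(P[...,2]-.012)<.006)&box&(hsv[...,1]<60)&(P[...,1]<.1)
    k,L,s,_=cv2.connectedComponentsWithStats(m.astype(np.uint8))
    i=1+s[1:,4].argmax(); Q=P[L==i]; print('plate',len(Q),np.median(Q[:,2]),cv2.minAreaRect(Q[:,:2].astype(np.float32)))
    # red tag
    m=((hsv[...,0]<8)|(hsv[...,0]>172))&(hsv[...,1]>150)&(P[...,1]<-.1)&box
    Q=P[m]; print('red',len(Q),Q.min(0).round(3),Q.max(0).round(3)); 
    T=Q[Q[:,2]>.15]; print('red top',len(T),T.mean(0).round(3),cv2.minAreaRect(T[:,:2].astype(np.float32)) if len(T)>3 else '')
    m=(P[...,2]>.095)&(P[...,2]<.15)&box&(hsv[...,2]<110)&(P[...,1]<0)&(P[...,1]>-.2)
    Q=P[m]; print('wing',len(Q),Q.mean(0),cv2.minAreaRect(Q[:,:2].astype(np.float32)), np.sort(Q[:,2])[-10:])
for n,(a,b,c,d) in dict(scene=(245,175,305,225),top=(335,170,435,230)).items():
    cv2.imwrite(f'pics/{n}crop2.png',cv2.resize(F[n]['color'][b:d,a:c,::-1],None,fx=8,fy=8,interpolation=cv2.INTER_CUBIC))
E
```

```text
scene
bin [356 192  24  21 455] [0.444 0.099 0.004] [0.492 0.169 0.062]
[0.03836732 0.05907471 0.06063551] ((0.4674840569496155, 0.13345909118652344), (0.0385991632938385, 0.06761094927787781), 8.756721496582031)
bin [344 218  38  30 988] [0.546 0.082 0.005] [0.617 0.183 0.085]
rim ((0.5816729664802551, 0.13227887451648712), (0.04943414032459259, 0.09551543742418289), 15.78085994720459)
plate 2590 0.011828801312568193 ((0.5551854372024536, -0.21904805302619934), (0.143270343542099, 0.3005256652832031), 9.299656867980957)
red 402 [ 0.557 -0.333  0.043] [ 0.578 -0.139  0.183]
red top 109 [ 0.571 -0.3    0.169] ((0.5698937177658081, -0.30182892084121704), (0.009323730133473873, 0.029289545491337776), 10.99209213256836)
wing 141 [ 0.54626303 -0.14404435  0.11311683] ((0.5452475547790527, -0.14529666304588318), (0.046400126069784164, 0.016282059252262115), 81.06008911132812) [0.12505111 0.12506365 0.12516789 0.12537714 0.12544399 0.12575716
 0.1257726  0.1258859  0.12683005 0.12762845]
top
bin [274 183  28  19 368] [ 0.543  0.083 -0.005] [0.607 0.181 0.085]
rim ((0.5753776431083679, 0.130
[... 189 characters left out ...]
56179904937744, 0.1324983686208725), (0.03215816617012024, 0.06844206154346466), 9.315839767456055)
plate 2025 0.010789954407448565 ((0.5505453944206238, -0.21896180510520935), (0.13963155448436737, 0.29976341128349304), 9.38968563079834)
red 44 [ 0.558 -0.317  0.089] [ 0.568 -0.274  0.185]
red top 29 [ 0.563 -0.302  0.175] ((0.5634349584579468, -0.3020733892917633), (0.007647271268069744, 0.030215689912438393), 9.86664867401123)
wing 28 [ 0.53650291 -0.14981278  0.1206336 ] ((0.5376880168914795, -0.1493137925863266), (0.02763574942946434, 0.010570536367595196), 84.55189514160156) [0.12276423 0.12325412 0.12343023 0.12344276 0.12349014 0.12465777
 0.12466092 0.12518611 0.12623994 0.12655127]
```

View pics/scenecrop2.png

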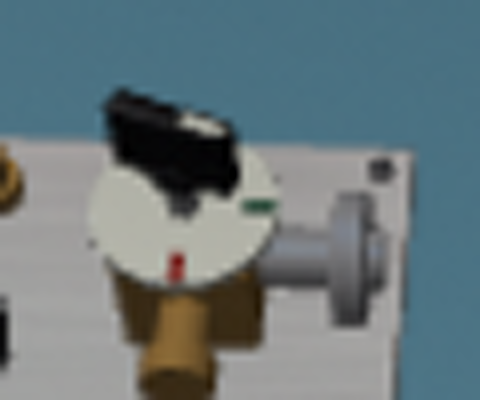

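View pics/topcrop2.png

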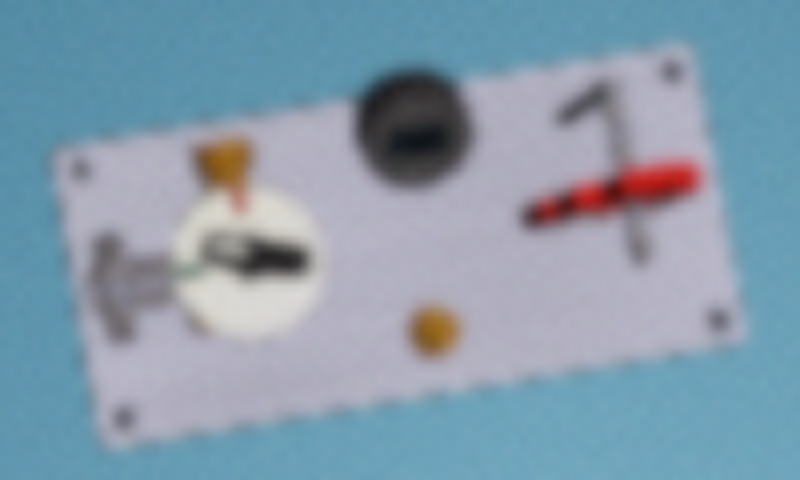

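Emit:
{"method": "apply_moves", "body": {"moves": [[1, 0, 0, -0.01, 0.112], [1, 0, 0, -0.01, 0.112], [1, 0, 0, -0.01, 0.112], [1, 0, 0, -0.01, 0.112], [1, 0, 0, -0.01, 0.112], [1, 0, 0, 0, 0.112], [1, 0, 0, 0, 0.112], [1, 0, 0, 0, 0.112], [1, 0, 0, 0, 0.112], [1, 0, 0, 0, 0]]}}

```text
t: 1.43
eef_pos: [0.2615, 0.6222, 0.2766]
ee_rot: [3.141, 0.0, -1.411]
force: [-0.6, 0.3, 0.6]
width: 0.0878
```

Emit:
{"method": "apply_moves", "body": {"moves": [[1, 0.02, -0.015, 0, 0], [1, 0.03, -0.02, 0, 0], [1, 0.03, -0.02, 0, 0], [1, 0.03, -0.02, 0, 0], [1, 0.03, -0.02, 0, 0], [1, 0.03, -0.02, 0, 0], [1, 0.03, -0.01, 0, 0], [1, 0.03, -0.01, 0, 0], [1, 0.03, -0.01, 0, 0], [1, 0.03, -0.01, 0, 0], [1, 0.03, 0, 0, 0], [1, 0.02, 0, 0, 0]]}}

```text
t: 2.43
eef_pos: [0.4708, 0.3099, 0.2766]
ee_rot: [3.142, -0.0, -1.403]
force: [0.3, 0.7, 0.0]
width: 0.0883
```

Emit:
{"method": "apply_moves", "body": {"moves": [[1, 0.02, 0, 0, 0], [1, 0.03, 0, 0, 0], [1, 0.03, 0, 0, 0], [1, 0.03, 0, 0, 0], [1, 0.03, 0, 0, 0], [1, 0.03, 0, 0, 0], [1, 0.03, 0, 0, 0], [1, 0.03, 0, 0, 0], [1, 0.03, 0, 0, 0], [1, 0.03, 0, 0, 0], [1, 0.03, 0, 0, 0], [1, 0.03, 0, 0, 0]]}}

```text
t: 3.43
eef_pos: [0.5277, -0.0344, 0.2769]
ee_rot: [-3.141, 0.0, -1.401]
force: [0.7, 0.2, 0.1]
width: 0.0879
```

Emit:
{"method": "apply_moves", "body": {"moves": [[1, 0.03, 0, 0, 0], [1, 0.03, 0, 0, 0], [1, 0.03, 0, 0, 0], [1, 0.03, 0, 0, 0], [1, 0.03, 0, 0, 0], [1, 0.03, 0, 0, 0], [1, 0.03, 0.002, 0, 0], [1, 0.03, 0.003, 0, 0], [1, 0.02, 0, 0, 0], [1, 0.01, 0, 0, 0], [1, 0, 0, 0, 0], [1, 0, 0, 0, 0]]}}

```text
t: 4.43
eef_pos: [0.567, -0.3001, 0.2762]
ee_rot: [3.141, 0.0, -1.405]
force: [-1.3, -0.1, -0.2]
width: 0.0876
```

```bash
python3 - <<'E'
from h import *
f=eyes.grab_frame('scene'); cv2.imwrite('pics/s1.png',cv2.resize(f['color'][120:260,150:400,::-1],None,fx=3.2,fy=3.2,interpolation=cv2.INTER_CUBIC))
s=arm.get_state();print(s['t'],s['eef_pos'],s['ee_rot'],s['q'])
E
```

```text
4.4833 [ 0.56704881 -0.29950148  0.27644251] [ 3.14144704e+00  3.12664390e-04 -1.40430350e+00] [-1.82348096e-01  2.77866740e-01  9.79702393e-03 -2.53084164e-04
 -1.30297033e+00  3.48907950e-01]
```

View pics/s1.png

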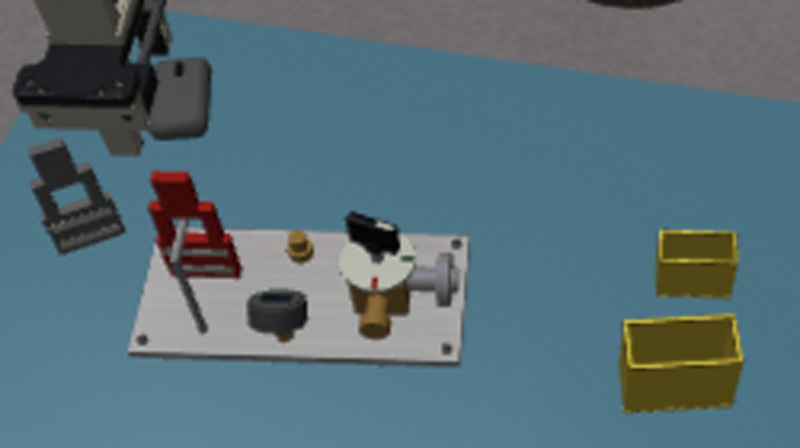

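```bash
cat >> h.py <<'E'
def proj(f,p):
    q=np.linalg.inv(f['extrinsics'])@np.r_[p,1]; K=f['camera_matrix']
    return K[0,0]*q[0]/-q[2]+K[0,2], K[1,1]*-q[1]/-q[2]+K[1,2]
E
python3 - <<'E'
from h import *
import pickle
f=eyes.grab_frame('scene'); pickle.dump(f,open('s1.pkl','wb'))
g=eyes.grab_frame('top'); cv2.imwrite('pics/t1.png',cv2.resize(g['color'][110:260,240:480,::-1],None,fx=3.2,fy=3.2,interpolation=cv2.INTER_CUBIC))
for p in ([.611,-.293,.276],[.523,-.307,.276],[.567,-.303,.18]):
  a=proj(f,p); print(a,((a[0]-150)*3.2,(a[1]-120)*3.2)); a=proj(g,p); print('top',((a[0]-240)*3.2,(a[1]-110)*3.2))
P=pts(f); print('finger z near', P[165:172,186:194,:].reshape(-1,3)[::8].round(3))
E
```

```text
(np.float64(190.0940597815449), np.float64(164.12043233066186)) (np.float64(128.30099130094368), np.float64(141.18538345811794))
top (np.float64(574.9376893049593), np.float64(202.9175078102614))
(np.float64(198.07310748337954), np.float64(136.66373831403854)) (np.float64(153.83394394681454), np.float64(53.32396260492333))
top (np.float64(591.8974437400233), np.float64(295.183200130135))
(np.float64(202.4765680158115), np.float64(174.4354405491426)) (np.float64(167.9250176505968), np.float64(174.19340975725638))
top (np.float64(565.3911556137895), np.float64(259.38055307273555))
finger z near [[ 0.626 -0.293  0.291]
 [ 0.627 -0.293  0.288]
 [ 0.627 -0.295  0.284]
 [ 0.626 -0.296  0.279]
 [ 0.43  -0.456  0.002]
 [ 0.434 -0.455  0.002]
 [ 0.439 -0.452  0.003]]
```

View pics/t1.png

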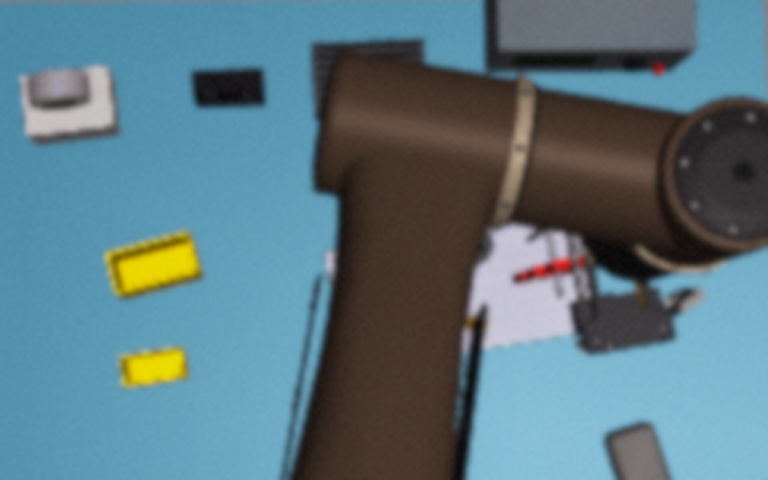

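Emit:
{"method": "apply_moves", "body": {"moves": [[1, 0.003, 0, 0.01, 0], [1, 0, 0, 0.02, 0], [1, 0, 0, 0.02, 0], [1, 0, 0, 0.02, 0], [1, 0, 0, 0.02, 0], [1, 0, 0, 0.02, 0], [1, 0, 0, 0.01, 0], [1, 0, 0, 0.008, 0], [1, 0, 0, 0, 0], [1, 0, 0, 0, 0]], "newtons": 25}}

```text
t: 5.42
eef_pos: [0.568, -0.303, 0.149]
ee_rot: [-3.141, -0.0, -1.405]
force: [0.2, 0.2, 0.5]
width: 0.0876
```

```bash
python3 - <<'E'
from h import *
f=eyes.grab_frame('scene'); cv2.imwrite('pics/s2.png',cv2.resize(f['color'][120:240,150:300,::-1],None,fx=5,fy=5,interpolation=cv2.INTER_CUBIC))
s=arm.get_state();print(s['t'],s['eef_pos'],s['ee_rot'],s['force'],s['width'])
E
```

```text
5.4667 [ 0.56827454 -0.30316204  0.14956469] [-3.14046593e+00 -8.61230528e-04 -1.40525211e+00] [ 0.25196757 -0.87333351 -0.35407847] 0.0876459017290115
```

View pics/s2.png

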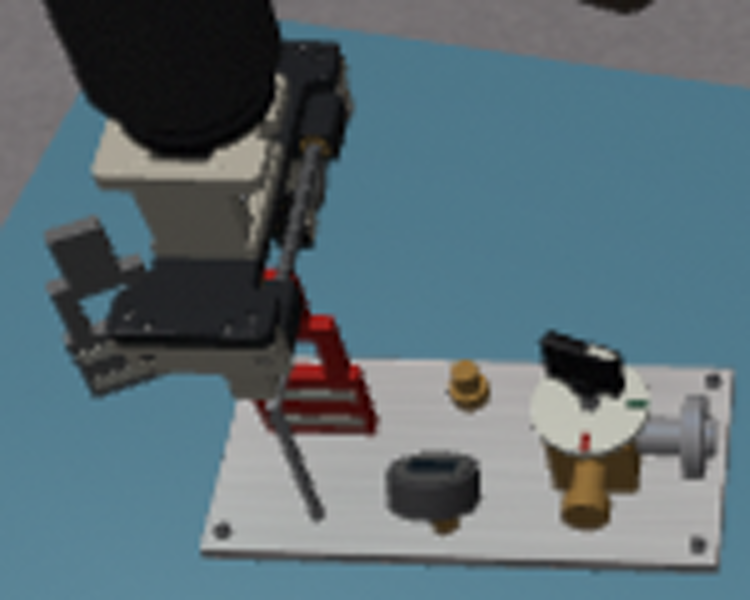

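Emit:
{"method": "apply_moves", "body": {"moves": [[-1, 0, 0, 0, 0], [-1, 0, 0, 0, 0], [-1, 0, 0, 0, 0], [-1, 0, 0, 0, 0], [-1, 0, 0, 0, 0], [-1, 0, 0, 0, 0], [-1, 0, 0, 0, 0], [-1, 0, 0, 0, 0], [-1, 0, 0, 0, 0], [-1, 0, 0, 0, 0], [-1, 0, 0, 0, 0], [-1, 0, 0, 0, 0]], "newtons": 25}}

```text
t: 6.47
eef_pos: [0.5676, -0.303, 0.1485]
ee_rot: [3.142, -0.0, -1.406]
force: [0.3, -0.4, 0.8]
width: 0.0129
```

Emit:
{"method": "apply_moves", "body": {"moves": [[-1, 0, 0, 0, 0], [-1, 0, 0, 0, 0], [-1, 0, 0, 0, 0], [-1, 0, 0, 0, 0]]}}

```text
t: 6.8
eef_pos: [0.5676, -0.303, 0.1486]
ee_rot: [3.142, -0.0, -1.406]
force: [-0.7, -0.9, -0.6]
width: 0.0098
```

Emit:
{"method": "apply_moves", "body": {"moves": [[-1, 0, 0, -0.005, 0], [-1, 0, 0, -0.006, 0], [-1, 0, 0, -0.005, 0], [-1, 0, 0, -0.002, 0], [-1, 0, 0, 0, 0], [-1, 0, 0, 0, 0]]}}

```text
t: 7.3
eef_pos: [0.5677, -0.303, 0.1669]
ee_rot: [-3.141, -0.0, -1.406]
force: [-0.8, -0.3, -1.1]
width: 0.0098
```

```bash
python3 - <<'E'
from h import *
f=eyes.grab_frame('scene'); cv2.imwrite('pics/s3.png',cv2.resize(f['color'][120:240,150:300,::-1],None,fx=5,fy=5,interpolation=cv2.INTER_CUBIC))
s=arm.get_state();print(s['t'],s['eef_pos'],s['ee_rot'],s['force'],s['moment'],s['width'])
E
```

```text
7.35 [ 0.56754199 -0.30292662  0.16656622] [-3.14153782e+00  1.10810779e-04 -1.40581513e+00] [ 0.47882339  0.71904331 -0.40568917] [ 0.14349125 -0.004101    0.02357416] 0.010182606210600683
```

View pics/s3.png

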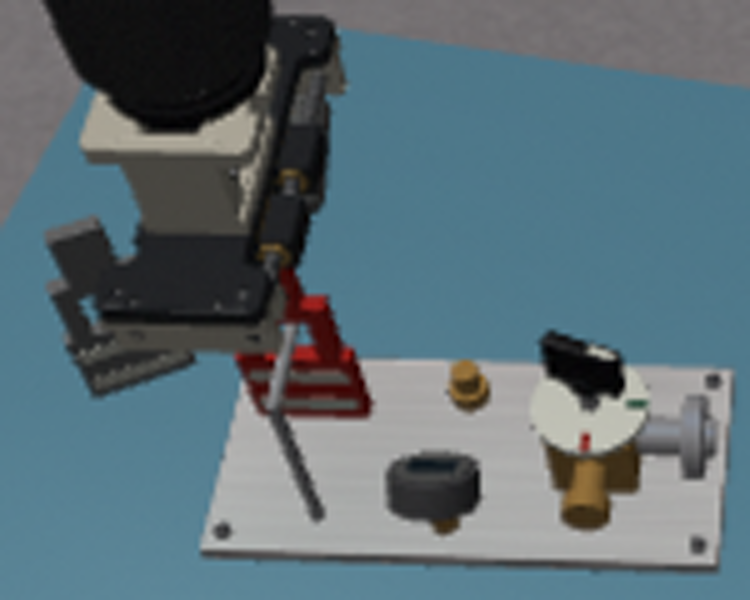

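Emit:
{"method": "apply_moves", "body": {"moves": [[-1, 0, 0.006, 0, 0], [-1, 0, 0.008, 0, 0], [-1, 0, 0.01, 0, 0], [-1, 0, 0.01, 0, 0], [-1, 0, 0.01, 0, 0], [-1, 0, 0.01, 0, 0], [-1, 0, 0.006, 0, 0], [-1, 0, 0, 0, 0], [-1, 0, 0, 0, 0]]}}

```text
t: 8.1
eef_pos: [0.5083, -0.3131, 0.167]
ee_rot: [-3.141, -0.0, -1.406]
force: [0.9, -0.4, 0.4]
width: 0.0099
```

```bash
python3 - <<'E'
from h import *
f=eyes.grab_frame('scene'); cv2.imwrite('pics/s4.png',cv2.resize(f['color'][120:240,150:300,::-1],None,fx=5,fy=5,interpolation=cv2.INTER_CUBIC))
s=arm.get_state();print(s['t'],s['eef_pos'],s['ee_rot'],s['force'],s['moment'],s['width'])
E
```

```text
8.15 [ 0.50866184 -0.31302188  0.16685459] [-3.14099722e+00 -3.61598441e-04 -1.40590438e+00] [ 0.77191161  0.14957973 -0.81503285] [ 0.07392105 -0.09241004 -0.05478219] 0.010142909471521832
```

View pics/s4.png

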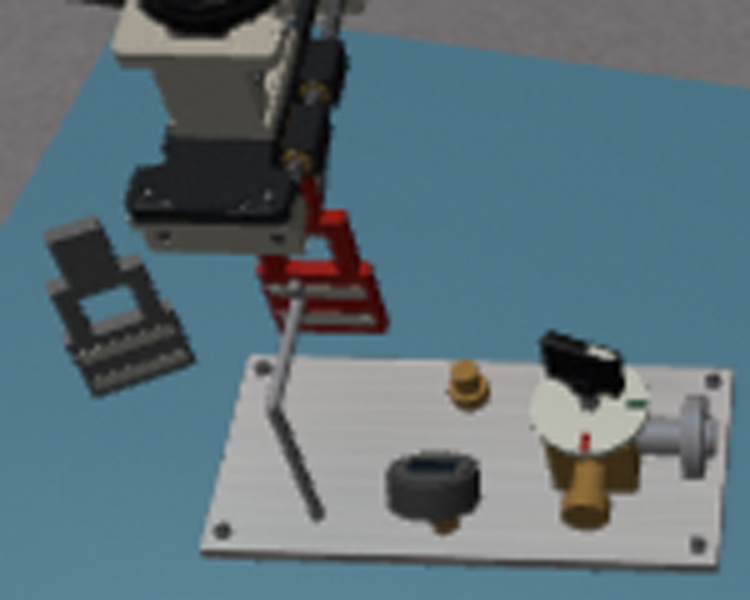

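Emit:
{"method": "apply_moves", "body": {"moves": [[-1, 0, 0, -0.01, 0], [-1, 0, 0, -0.02, 0], [-1, 0, 0, -0.02, 0], [-1, 0, 0, -0.02, 0], [-1, 0, 0, -0.02, 0], [-1, 0, 0, -0.01, 0], [-1, -0.01, 0, 0, 0], [-1, -0.02, -0.004, 0, 0], [-1, -0.025, -0.008, 0, 0], [-1, -0.025, -0.008, 0, 0], [-1, -0.025, -0.008, 0, 0], [-1, -0.025, -0.008, 0, 0]]}}

```text
t: 9.15
eef_pos: [0.5221, -0.1769, 0.2655]
ee_rot: [3.14, 0.001, -1.406]
force: [-0.5, 0.1, -0.5]
width: 0.0097
```

Emit:
{"method": "apply_moves", "body": {"moves": [[-1, -0.025, -0.008, 0, 0], [-1, -0.025, -0.009, 0, 0], [-1, -0.025, -0.009, 0, 0], [-1, -0.025, -0.009, 0, 0], [-1, -0.025, -0.009, 0, 0], [-1, -0.025, -0.009, 0, 0], [-1, -0.025, -0.009, 0, 0], [-1, -0.025, -0.009, 0, 0], [-1, -0.025, -0.009, 0, 0], [-1, -0.025, -0.009, 0, 0], [-1, -0.025, -0.009, 0, 0], [-1, -0.015, -0.006, 0, 0]]}}

```text
t: 10.15
eef_pos: [0.5771, 0.1271, 0.2654]
ee_rot: [3.14, 0.0, -1.405]
force: [0.1, -0.3, -0.6]
width: 0.0098
```

Emit:
{"method": "apply_moves", "body": {"moves": [[-1, -0.005, -0.004, 0, -0.05], [-1, 0, 0, 0, -0.045], [-1, 0, 0, 0, 0], [-1, 0, 0, 0, 0]]}}

```text
t: 10.48
eef_pos: [0.5802, 0.1301, 0.2659]
ee_rot: [3.14, -0.0, -1.312]
force: [-0.5, -0.5, -0.5]
width: 0.0096
```

```bash
python3 - <<'E'
from h import *
s=arm.get_state();print(s['t'],s['eef_pos'],s['ee_rot'],s['force'],s['moment'],s['width'])
f=eyes.grab_frame('scene'); cv2.imwrite('pics/s5.png',cv2.resize(f['color'][120:260,280:420,::-1],None,fx=4,fy=4,interpolation=cv2.INTER_CUBIC))
P=pts(f);hsv=cv2.cvtColor(f['color'],cv2.COLOR_RGB2HSV)
m=((hsv[...,0]<8)|(hsv[...,0]>172))&(hsv[...,1]>150)&(P[...,1]<.23)&(P[...,1]>0)&(P[...,2]>.1)
Q=P[m]; print(len(Q),Q.min(0),Q.max(0))
lo=Q[Q[:,2]<Q[:,2].min()+.03]; hi=Q[Q[:,2]>Q[:,2].max()-.03]
print(lo.mean(0),hi.mean(0)); print(cv2.minAreaRect(Q[:,:2].astype(np.float32)))
E
```

```text
10.4833 [0.58021027 0.13008028 0.26585301] [ 3.14033294e+00 -1.36228021e-04 -1.31199902e+00] [-0.5394517  -0.5176428  -0.45637264] [-0.0138674  -0.04179702  0.03518536] 0.009579355642685802
198 [0.57577761 0.09973483 0.1558355 ] [0.67287846 0.16148418 0.37014653]
[0.58614724 0.13021126 0.17565649] [0.67287846 0.11460669 0.37014653]
((0.6132632493972778, 0.11518815159797668), (0.051997289061546326, 0.10730105638504028), 63.58670425415039)
```

View pics/s5.png

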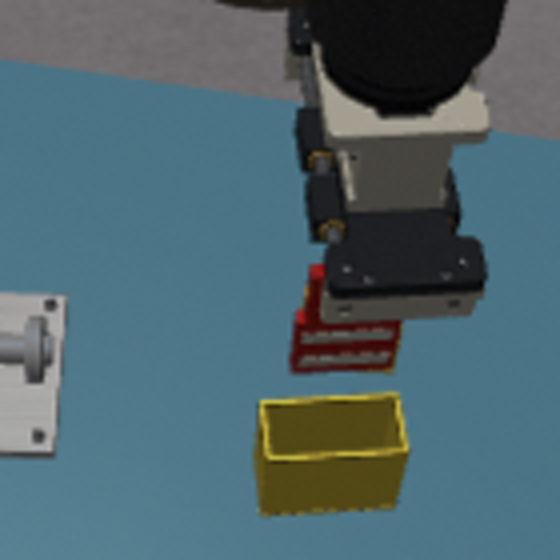

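Emit:
{"method": "apply_moves", "body": {"moves": [[-1, 0, 0, 0.01, 0], [-1, 0, 0, 0.015, 0], [-1, 0, 0, 0.015, 0], [-1, 0, 0, 0.015, 0], [-1, 0, 0, 0.015, 0], [-1, 0, 0, 0.01, 0], [-1, 0, 0, 0.01, 0], [-1, 0, 0, 0.01, 0], [-1, 0, 0, 0.005, 0], [-1, 0, 0, 0, 0]]}}

```text
t: 11.37
eef_pos: [0.5801, 0.1297, 0.1603]
ee_rot: [3.14, -0.0, -1.311]
force: [-0.7, 1.1, -1.2]
width: 0.0098
```

```bash
python3 - <<'E'
from h import *
s=arm.get_state();print(s['t'],s['eef_pos'],s['ee_rot'],s['force'],s['moment'],s['width'])
f=eyes.grab_frame('scene'); cv2.imwrite('pics/s6.png',cv2.resize(f['color'][150:260,310:420,::-1],None,fx=5,fy=5,interpolation=cv2.INTER_CUBIC))
E
```

```text
11.3667 [0.5801401  0.12968477 0.1602718 ] [ 3.13978234e+00 -2.90360949e-04 -1.31125743e+00] [-0.73385616  1.12610232 -1.16826924] [ 0.06373211 -0.01426226  0.01992893] 0.009847474918087682
```

View pics/s6.png

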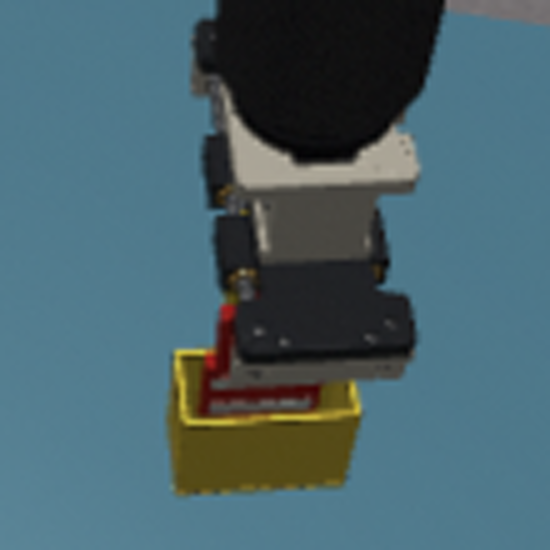

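Tag is inside the bin, no contact. Lower further to just above the floor, then open.

Emit:
{"method": "apply_moves", "body": {"moves": [[-1, 0, 0, 0.01, 0], [-1, 0, 0, 0.01, 0], [-1, 0, 0, 0.01, 0], [-1, 0, 0, 0.007, 0], [-1, 0, 0, 0.004, 0], [-1, 0, 0, 0.002, 0], [-1, 0, 0, 0, 0]]}}

```text
t: 12.0
eef_pos: [0.5805, 0.1299, 0.118]
ee_rot: [3.141, -0.0, -1.311]
force: [-0.1, 0.2, -1.0]
width: 0.01
```

Emit:
{"method": "apply_moves", "body": {"moves": [[-1, 0, 0, 0.002, 0], [0, 0, 0, 0, 0], [0, 0, 0, 0, 0], [0, 0, 0, 0, 0], [1, 0, 0, 0, 0], [1, 0, 0, 0, 0], [1, 0, 0, 0, 0], [1, 0, 0, 0, 0], [1, 0, 0, 0, 0], [1, 0, 0, 0, 0], [1, 0, 0, 0, 0], [1, 0, 0, 0, 0]]}}

```text
t: 13.0
eef_pos: [0.5807, 0.13, 0.1165]
ee_rot: [3.142, -0.0, -1.311]
force: [-0.4, 0.2, -0.2]
width: 0.0778
```

Emit:
{"method": "apply_moves", "body": {"moves": [[1, 0, 0, 0, 0], [1, 0, 0, -0.01, 0], [1, 0, 0, -0.02, 0], [1, 0, 0, -0.02, 0], [1, 0, 0, -0.02, 0], [1, 0, 0, -0.02, 0], [1, 0, 0, -0.02, 0], [1, 0, 0, -0.01, 0]]}}

```text
t: 13.67
eef_pos: [0.5817, 0.1302, 0.2402]
ee_rot: [-3.137, 0.0, -1.31]
force: [0.9, 0.2, 0.4]
width: 0.0875
```

```bash
python3 - <<'E'
from h import *
s=arm.get_state();print(s['t'],s['eef_pos'],s['ee_rot'],s['force'],s['moment'],s['width'])
f=eyes.grab_frame('scene'); cv2.imwrite('pics/s7.png',cv2.resize(f['color'][150:260,310:420,::-1],None,fx=5,fy=5,interpolation=cv2.INTER_CUBIC))
E
```

```text
13.6667 [0.58171488 0.13023197 0.24022734] [-3.13748452e+00  2.69251394e-04 -1.31047988e+00] [0.91590833 0.15892651 0.35038113] [ 0.06185151 -0.16180375  0.01313041] 0.08749123724088229
```

View pics/s7.png

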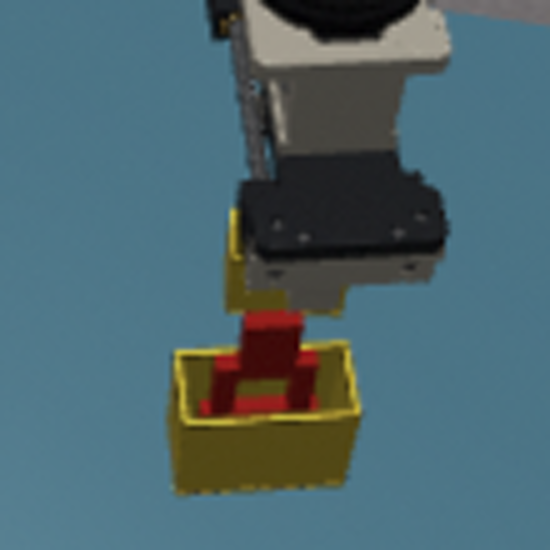

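Emit:
{"method": "apply_moves", "body": {"moves": [[1, 0, 0, 0, 0.102], [1, 0, 0, 0, 0.102], [1, 0, 0, 0, 0.102], [1, 0, 0, 0, 0.102], [1, 0.014, 0, 0, 0], [1, 0.025, 0, 0, 0], [1, 0.03, 0, 0, 0], [1, 0.03, 0, 0, 0], [1, 0.03, 0, 0, 0], [1, 0.03, 0, 0, 0], [1, 0.03, 0, 0, 0], [1, 0.03, 0, 0, 0]]}}

```text
t: 14.72
eef_pos: [0.5474, -0.0884, 0.2363]
ee_rot: [3.141, -0.0, -1.716]
force: [0.2, -0.1, 0.2]
width: 0.0875
```

Emit:
{"method": "apply_moves", "body": {"moves": [[1, 0.03, 0, 0, 0], [1, 0.02, 0, 0, 0], [1, 0.01, 0, 0, 0], [1, 0, 0, 0.01, 0], [1, 0, 0, 0.02, 0], [1, 0, 0, 0.02, 0], [1, 0, 0, 0.02, 0], [1, 0, 0, 0, 0], [1, 0, 0, 0, 0]]}}

```text
t: 15.47
eef_pos: [0.5388, -0.1455, 0.1655]
ee_rot: [3.139, -0.001, -1.717]
force: [-0.1, 0.6, -0.1]
width: 0.0874
```

```bash
python3 - <<'E'
from h import *
s=arm.get_state();print(s['t'],s['eef_pos'],s['ee_rot'],s['q'],s['force'],s['moment'],s['width'])
f=eyes.grab_frame('scene'); cv2.imwrite('pics/s8.png',cv2.resize(f['color'][130:260,170:330,::-1],None,fx=4.6,fy=4.6,interpolation=cv2.INTER_CUBIC))
E
```

```text
15.4667 [ 0.5388038  -0.14547284  0.16548927] [ 3.13876799e+00 -6.56519406e-04 -1.71740369e+00] [ 8.71043223e-02  2.18078568e-01 -3.32684799e-01 -1.81499202e-05
 -1.02293287e+00 -2.33703133e-01] [-0.07558979  0.56465286 -0.09869661] [ 0.06427866 -0.18006822  0.04504974] 0.08739887920994523
```

View pics/s8.png

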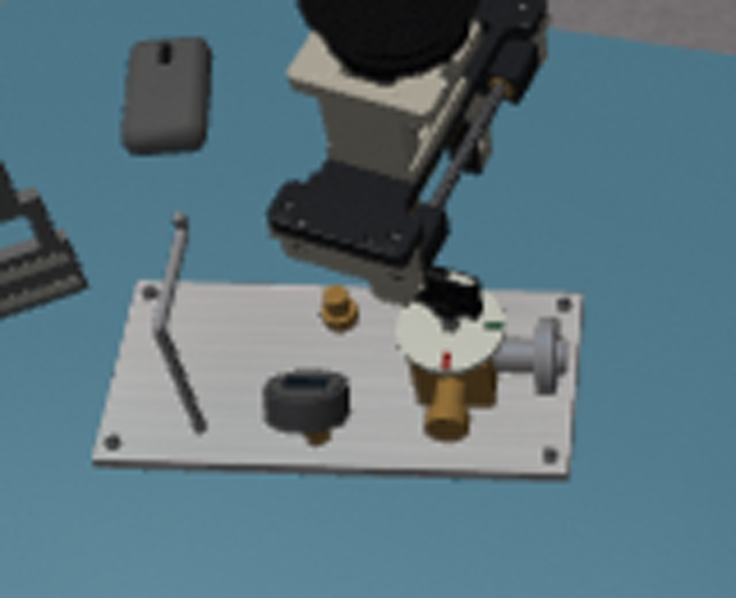

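Emit:
{"method": "apply_moves", "body": {"moves": [[1, 0, -0.002, 0.01, 0], [1, 0, 0, 0.015, 0], [1, 0, 0, 0.015, 0], [1, 0, 0, 0.015, 0], [1, 0, 0, 0.01, 0], [1, 0, 0, 0.006, 0], [1, 0, 0, 0, 0], [1, 0, 0, 0, 0]]}}

```text
t: 16.18
eef_pos: [0.5419, -0.1463, 0.096]
ee_rot: [-3.141, -0.0, -1.719]
force: [-0.3, -0.3, 0.7]
width: 0.0883
```

Emit:
{"method": "apply_moves", "body": {"moves": [[-1, 0, 0, 0, 0], [-1, 0, 0, 0, 0], [-1, 0, 0, 0, 0], [-1, 0, 0, 0, 0], [-1, 0, 0, 0, 0], [-1, 0, 0, 0, 0], [-1, 0, 0, 0, 0], [-1, 0, 0, 0, 0], [-1, 0, 0, 0, 0], [-1, 0, 0, 0, 0], [-1, 0, 0, 0, 0], [-1, 0, 0, 0, 0]], "newtons": 15}}

```text
t: 17.18
eef_pos: [0.5415, -0.1462, 0.0955]
ee_rot: [3.142, 0.0, -1.719]
force: [0.6, 0.0, -0.8]
width: 0.0134
```

Emit:
{"method": "apply_moves", "body": {"moves": [[-1, 0, 0, 0, 0], [-1, 0, 0, 0, 0], [-1, 0, 0, 0, 0], [-1, 0, 0, 0, 0]]}}

```text
t: 17.52
eef_pos: [0.5413, -0.1462, 0.0955]
ee_rot: [3.141, -0.0, -1.719]
force: [-1.8, 0.7, 2.5]
width: 0.0118
```

```bash
python3 - <<'E'
from h import *
s=arm.get_state();print(s['t'],s['eef_pos'],s['ee_rot'],s['force'],s['moment'],s['width'])
f=eyes.grab_frame('scene'); cv2.imwrite('pics/s9.png',cv2.resize(f['color'][130:260,200:330,::-1],None,fx=4.6,fy=4.6,interpolation=cv2.INTER_CUBIC))
E
```

```text
17.5167 [ 0.54126292 -0.14620897  0.09554792] [ 3.14118252e+00 -1.41486327e-05 -1.71884122e+00] [-1.75380438  0.73195459  2.49010975] [ 0.41173896  0.68471179 -0.00529798] 0.011846810114756967
```

View pics/s9.png

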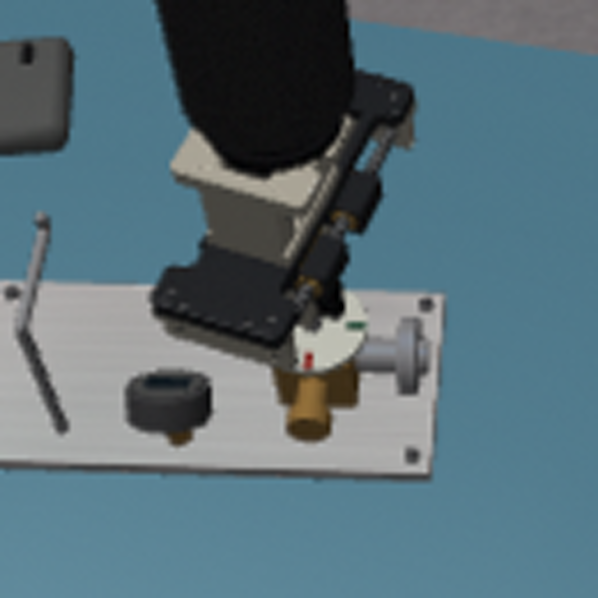

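Emit:
{"method": "apply_moves", "body": {"moves": [[-1, 0, 0, 0, 0.05], [-1, 0, 0, 0, 0.1], [-1, 0, 0, 0, 0.1], [-1, 0, 0, 0, 0.1], [-1, 0, 0, 0, 0.1], [-1, 0, 0, 0, 0.1], [-1, 0, 0, 0, 0]], "newtons": 25}}

```text
t: 18.15
eef_pos: [0.5411, -0.1462, 0.0955]
ee_rot: [3.141, -0.0, -2.273]
force: [-3.5, 1.4, 3.2]
width: 0.0118
```

```bash
python3 - <<'E'
from h import *
s=arm.get_state();print(s['t'],s['eef_pos'],s['ee_rot'],s['force'],s['moment'],s['width'])
E
```

```text
18.15 [ 0.54111419 -0.14615016  0.09553222] [ 3.14097197e+00 -3.23687172e-04 -2.27342149e+00] [-3.53428413  1.42096757  3.20173928] [ 0.70593703  1.02585155 -0.04206885] 0.011787956566358167
```

Emit:
{"method": "apply_moves", "body": {"moves": [[-1, 0, 0, 0, 0.08], [-1, 0, 0, 0, 0.1], [-1, 0, 0, 0, 0.1], [-1, 0, 0, 0, 0.1], [-1, 0, 0, 0, 0.1], [-1, 0, 0, 0, 0.08], [-1, 0, 0, 0, 0.06], [-1, 0, 0, 0, 0]]}}

```text
t: 18.82
eef_pos: [0.541, -0.146, 0.0955]
ee_rot: [3.141, -0.001, -2.888]
force: [-3.7, 2.3, 3.7]
width: 0.012
```

```bash
python3 - <<'E'
from h import *
s=arm.get_state();print(s['t'],s['eef_pos'],s['ee_rot'],s['force'],s['moment'],s['width'])
E
```

```text
18.8167 [ 0.54104499 -0.14603902  0.09550776] [ 3.14110997e+00 -6.98354594e-04 -2.88840115e+00] [-3.73953212  2.34831739  3.70636645] [ 1.1307859   1.27980397 -0.05642791] 0.011965294033491706
```

Now small steps to the stop (expected near −2.978).

Emit:
{"method": "apply_moves", "body": {"moves": [[-1, 0, 0, 0, 0.03], [-1, 0, 0, 0, 0.03], [-1, 0, 0, 0, 0.02], [-1, 0, 0, 0, 0]]}}

```text
t: 19.15
eef_pos: [0.5411, -0.146, 0.0955]
ee_rot: [3.141, -0.001, -2.965]
force: [-3.4, 2.6, 3.4]
width: 0.0118
```

```bash
python3 - <<'E'
from h import *
s=arm.get_state();print(s['t'],s['eef_pos'],s['ee_rot'],s['force'],s['moment'],s['width'])
E
```

```text
19.15 [ 0.54109221 -0.14604091  0.09554623] [ 3.14119716e+00 -6.54434470e-04 -2.96514189e+00] [-3.44798868  2.61441019  3.38373314] [ 1.25152576  1.33145635 -0.03699891] 0.011815086556881394
```

Emit:
{"method": "apply_moves", "body": {"moves": [[-1, 0, 0, 0, 0.02], [-1, 0, 0, 0, 0], [-1, 0, 0, 0, 0]]}}

```text
t: 19.4
eef_pos: [0.541, -0.146, 0.0955]
ee_rot: [3.141, -0.001, -2.983]
force: [-3.5, 3.3, 3.1]
width: 0.012
```

```bash
python3 - <<'E'
from h import *
s=arm.get_state();print(s['t'],s['eef_pos'],s['ee_rot'],s['force'],s['moment'],s['width'])
E
```

```text
19.4 [ 0.54103421 -0.14601237  0.09549972] [ 3.14126209e+00 -8.64296833e-04 -2.98341343e+00] [-3.49443091  3.30395396  3.14966658] [1.1787347  1.29414518 0.27126672] 0.011971041868671891
```

Emit:
{"method": "apply_moves", "body": {"moves": [[-1, 0, 0, 0, 0.02], [-1, 0, 0, 0, 0], [-1, 0, 0, 0, 0]]}}

```text
t: 19.65
eef_pos: [0.541, -0.146, 0.0955]
ee_rot: [3.141, -0.001, -3.003]
force: [-3.7, 3.2, 3.5]
width: 0.012
```

```bash
python3 - <<'E'
from h import *
s=arm.get_state();print(s['t'],s['eef_pos'],s['ee_rot'],s['force'],s['moment'],s['width'])
f=eyes.grab_frame('scene'); cv2.imwrite('pics/s10.png',cv2.resize(f['color'][130:260,200:330,::-1],None,fx=4.6,fy=4.6,interpolation=cv2.INTER_CUBIC))
E
```

```text
19.65 [ 0.54102592 -0.14603612  0.09554422] [ 3.14142852e+00 -9.02799067e-04 -3.00285305e+00] [-3.74789764  3.20984505  3.4975318 ] [1.23592639 1.36313808 0.56901532] 0.011954527006442455
```

View pics/s10.png

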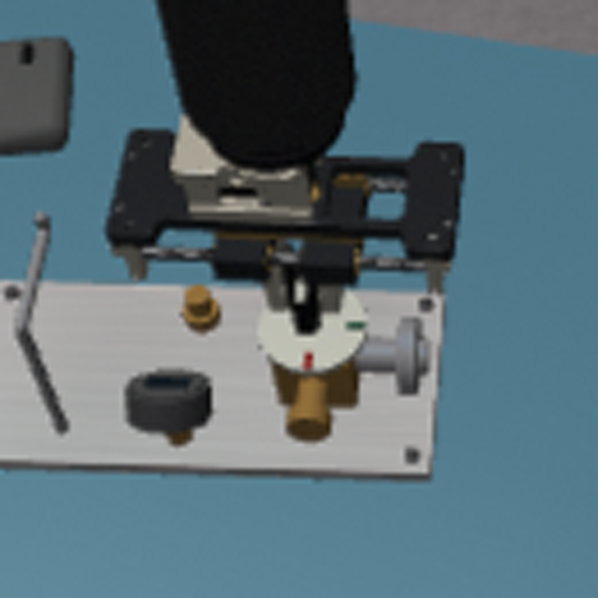

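Emit:
{"method": "apply_moves", "body": {"moves": [[-1, 0, 0, 0, -0.05], [-1, 0, 0, 0, -0.1], [-1, 0, 0, 0, -0.1], [-1, 0, 0, 0, -0.1], [-1, 0, 0, 0, -0.1], [-1, 0, 0, 0, -0.1], [-1, 0, 0, 0, -0.1], [-1, 0, 0, 0, -0.1], [-1, 0, 0, 0, -0.1], [-1, 0, 0, 0, -0.1]]}}

```text
t: 20.53
eef_pos: [0.5412, -0.1462, 0.0955]
ee_rot: [3.141, -0.0, -2.049]
force: [-4.4, 1.4, 2.8]
width: 0.0118
```

Emit:
{"method": "apply_moves", "body": {"moves": [[-1, 0, 0, 0, -0.1], [-1, 0, 0, 0, -0.1], [-1, 0, 0, 0, -0.1], [-1, 0, 0, 0, -0.1], [-1, 0, 0, 0, -0.1], [-1, 0, 0, 0, -0.1], [-1, 0, 0, 0, -0.05], [-1, 0, 0, 0, 0], [-1, 0, 0, 0, 0], [-1, 0, 0, 0, 0]]}}

```text
t: 21.37
eef_pos: [0.5413, -0.1462, 0.0955]
ee_rot: [3.141, 0.0, -1.409]
force: [-3.5, 2.2, 3.4]
width: 0.0121
```

```bash
python3 - <<'E'
from h import *
s=arm.get_state();print(s['t'],s['eef_pos'],s['ee_rot'],s['force'],s['moment'],s['width'])
f=eyes.grab_frame('scene'); save(f,'s11full.png'); cv2.imwrite('pics/s11.png',cv2.resize(f['color'][130:260,200:330,::-1],None,fx=4.6,fy=4.6,interpolation=cv2.INTER_CUBIC))
E
```

```text
21.3667 [ 0.54132515 -0.14622163  0.09554214] [ 3.14125533e+00  6.06549425e-05 -1.40878127e+00] [-3.512005    2.17866818  3.41716811] [ 0.72618746  1.21751338 -0.01069512] 0.012107318913379878
```

View pics/s11.png

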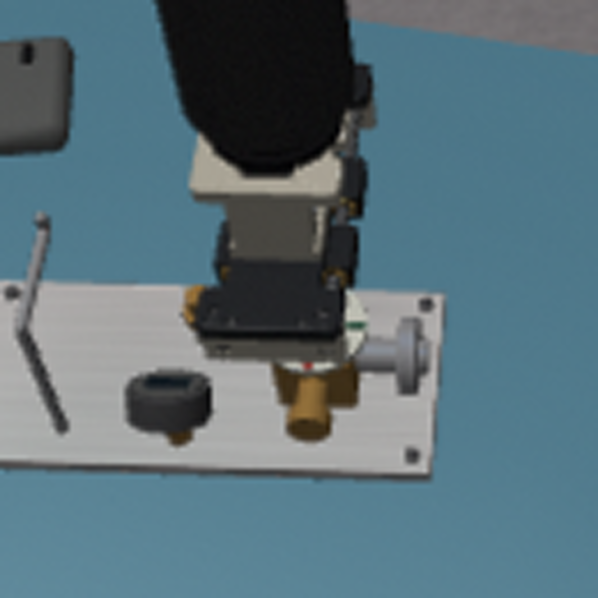

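View pics/s11full.png

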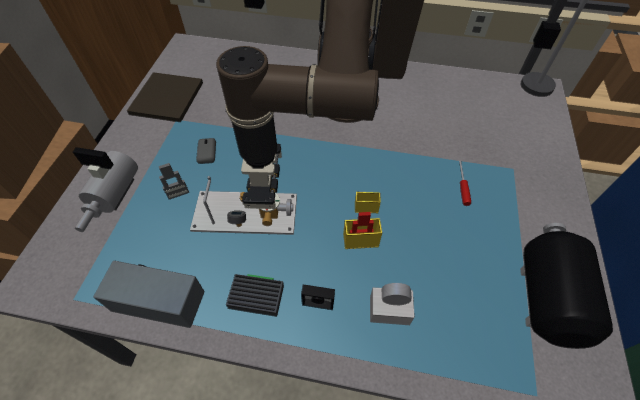

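Emit:
{"method": "apply_moves", "body": {"moves": [[-1, 0, 0, 0, -0.007], [-1, 0, 0, 0, 0], [-1, 0, 0, 0, 0], [-1, 0, 0, 0, 0]]}}

```text
t: 21.75
eef_pos: [0.5413, -0.1462, 0.0955]
ee_rot: [3.141, 0.0, -1.402]
force: [-3.9, 2.7, 3.9]
width: 0.0118
```

```bash
python3 - <<'E'
from h import *
s=arm.get_state();print(s['t'],s['eef_pos'],s['ee_rot'],s['force'],s['moment'],s['width'])
f=eyes.grab_frame('top'); save(f,'t9.png')
print(job.job_done())
E
```

```text
21.75 [ 0.54132728 -0.14622947  0.09551493] [ 3.14124110e+00  7.31063059e-05 -1.40192810e+00] [-3.86984932  2.74083503  3.91267515] [0.80308143 1.47033855 0.01365769] 0.011838259362689318
the job is handed in; nothing more can be done
None
```

The job is handed in at about 21.8 s. The tag is in the bin, and the thumbscrew is set a quarter turn open with the wing still gripped.

- **Tag:** I lifted the red tag 18 mm, drew it 60 mm to the station's -x to clear the hook, and stood it grip end up in the larger yellow bin. I did this before touching the valve. The pictures after release show it upright and leaning in the bin.
- **Thumbscrew:** I turned the wing clockwise until the stop showed. The wrist moment rose from about 0 to 0.57 N m over the last 0.04 rad, and the white line lay at the red mark. I then backed it off about 1.565 rad.
- **Last readings:** Grip opening is 11.8 mm, which matches the wing, and the force is about 6 N.
- **Disagreement:** The stop and the station's yaw gave final tool yaws about 0.012 rad apart (-1.396 and -1.408). I set it between them, at -1.402. The gripper hid the wing in the last close-up, so I could not confirm the white line at the green mark by eye.
- **Other items:** The final full view showed nothing else visibly moved, though the gripper largely hides the brass plug there. It was in place at 19.7 s, and an edge of brass still shows where it stood.

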